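Heft the parts boxes, demagnetise the one collet

TASK

Just one of these identical closed boxes still holds a steel collet: heft the boxes, lifting them shut and clear of the table, to find it, and open no empty box while you look. Swing its lid aside, lift the collet out, stand it upright on the black plate of the demagnetiser, then pull the starter knob right out to its stop and let it spring back. Leave every box shut and standing on the table, and the other things where they are.

Things in the scene. Friction and masses are not known exactly. Their poses are not given: they have to be found in the camera images.
- box_a_centre (a point): middle of one of 3 to 5 identical closed grey boxes (the rest are absent), 25 mm above its underside: 90 mm long (its x), 58 mm wide (its y), 49 mm high without lid, walls 3 mm; z up. Empty 0.31 kg with lid; one of them holds a 0.25 kg steel collet, 25 mm in diameter, 40 mm high, upright in a nest in the exact middle, its foot 4 mm above the box's underside, its top 5 mm below the rim
- box_a_knob (a point): centre of the upright round black knob, free to spin on its stem, 14 mm in diameter, 20 mm high, on this box's flat swivel lid; 69 mm above the box's underside, 16 mm above the lid's top. With the lid shut it stands at x +30, y -12 mm from the box's middle
- box_a_lid (a joint): swivel angle of this lid, rad: 0 shut, at most 1.8, growing counter-clockwise seen from above, about an upright pivot at x -38, y +22 mm from the box's middle: the knob runs on a level circle of 76 mm radius out past the box's +y side. From about 1.6 the box is fully uncovered. Light friction (0.015 N m); stays where it is left
- box_b_centre (a point): middle of one of 3 to 5 identical closed grey boxes (the rest are absent), 25 mm above its underside: 90 mm long (its x), 58 mm wide (its y), 49 mm high without lid, walls 3 mm; z up. Empty 0.31 kg with lid; one of them holds a 0.25 kg steel collet, 25 mm in diameter, 40 mm high, upright in a nest in the exact middle, its foot 4 mm above the box's underside, its top 5 mm below the rim
- box_b_knob (a point): centre of the upright round black knob, free to spin on its stem, 14 mm in diameter, 20 mm high, on this box's flat swivel lid; 69 mm above the box's underside, 16 mm above the lid's top. With the lid shut it stands at x +30, y -12 mm from the box's middle
- box_b_lid (a joint): swivel angle of this lid, rad: 0 shut, at most 1.8, growing counter-clockwise seen from above, about an upright pivot at x -38, y +22 mm from the box's middle: the knob runs on a level circle of 76 mm radius out past the box's +y side. From about 1.6 the box is fully uncovered. Light friction (0.015 N m); stays where it is left
- box_c_centre (a point): middle of one of 3 to 5 identical closed grey boxes (the rest are absent), 25 mm above its underside: 90 mm long (its x), 58 mm wide (its y), 49 mm high without lid, walls 3 mm; z up. Empty 0.31 kg with lid; one of them holds a 0.25 kg steel collet, 25 mm in diameter, 40 mm high, upright in a nest in the exact middle, its foot 4 mm above the box's underside, its top 5 mm below the rim
- box_c_knob (a point): centre of the upright round black knob, free to spin on its stem, 14 mm in diameter, 20 mm high, on this box's flat swivel lid; 69 mm above the box's underside, 16 mm above the lid's top. With the lid shut it stands at x +30, y -12 mm from the box's middle
- box_c_lid (a joint): swivel angle of this lid, rad: 0 shut, at most 1.8, growing counter-clockwise seen from above, about an upright pivot at x -38, y +22 mm from the box's middle: the knob runs on a level circle of 76 mm radius out past the box's +y side. From about 1.6 the box is fully uncovered. Light friction (0.015 N m); stays where it is left
- box_d_centre (a point): middle of one of 3 to 5 identical closed grey boxes (the rest are absent), 25 mm above its underside: 90 mm long (its x), 58 mm wide (its y), 49 mm high without lid, walls 3 mm; z up. Empty 0.31 kg with lid; one of them holds a 0.25 kg steel collet, 25 mm in diameter, 40 mm high, upright in a nest in the exact middle, its foot 4 mm above the box's underside, its top 5 mm below the rim
- box_d_knob (a point): centre of the upright round black knob, free to spin on its stem, 14 mm in diameter, 20 mm high, on this box's flat swivel lid; 69 mm above the box's underside, 16 mm above the lid's top. With the lid shut it stands at x +30, y -12 mm from the box's middle
- box_d_lid (a joint): swivel angle of this lid, rad: 0 shut, at most 1.8, growing counter-clockwise seen from above, about an upright pivot at x -38, y +22 mm from the box's middle: the knob runs on a level circle of 76 mm radius out past the box's +y side. From about 1.6 the box is fully uncovered. Light friction (0.015 N m); stays where it is left
- box_e_centre (a point): middle of one of 3 to 5 identical closed grey boxes (the rest are absent), 25 mm above its underside: 90 mm long (its x), 58 mm wide (its y), 49 mm high without lid, walls 3 mm; z up. Empty 0.31 kg with lid; one of them holds a 0.25 kg steel collet, 25 mm in diameter, 40 mm high, upright in a nest in the exact middle, its foot 4 mm above the box's underside, its top 5 mm below the rim
- box_e_knob (a point): centre of the upright round black knob, free to spin on its stem, 14 mm in diameter, 20 mm high, on this box's flat swivel lid; 69 mm above the box's underside, 16 mm above the lid's top. With the lid shut it stands at x +30, y -12 mm from the box's middle
- box_e_lid (a joint): swivel angle of this lid, rad: 0 shut, at most 1.8, growing counter-clockwise seen from above, about an upright pivot at x -38, y +22 mm from the box's middle: the knob runs on a level circle of 76 mm radius out past the box's +y side. From about 1.6 the box is fully uncovered. Light friction (0.015 N m); stays where it is left
- plate (a point): centre of the upper face of the square black plate, 70 x 70 mm, on the bench demagnetiser: a low grey machine 130 mm (its x) x 180 mm (its y), fixed to the table; the plate's face is 40 mm above the table, in a rim that stands 4 mm above it; axes those of the machine
- starter_grip (a point): centre of the head of the demagnetiser's round black starter knob, 26 mm in diameter, 19 mm high, upright on the machine's top, 95 mm from the plate's centre along the machine's +y; head centre 64 mm above the table at rest, 28 mm above the machine's top
- starter (a joint): how far the starter knob is pulled out (straight up), m: 0 at rest, 0.012 at its stop; a spring pulls it back with 3 N at rest, 8 N at the stop
- leather_pad: bystander: oval brown leather pad, 52 x 111 x 9 mm, lying loose; origin at the centre of its underside
- sanding_block: bystander: sanding block, 52 x 92 x 32 mm, lying loose; origin at the centre of its underside

How it is judged (in metres and radians):
On the way, in this order (a step that is already met when the one before it is completed fails the run):
1. the box with the collet has been lifted, shut, clear of the table (height (world z) of collet_mid above 0.036 m and (distance between collet_mid and box_a_centre below 0.03 m or distance between collet_mid and box_b_centre below 0.03 m or distance between collet_mid and box_c_centre below 0.03 m or distance between collet_mid and box_d_centre below 0.03 m or distance between collet_mid and box_e_centre below 0.03 m) and value of joint each of box_a_lid, box_b_lid, box_c_lid, box_d_lid, box_e_lid below 0.3 rad), for 0.2 s.
2. that box is open, with the collet in it (((value of joint box_a_lid above 1.1 rad and distance between collet_mid and box_a_centre below 0.03 m) or (value of joint box_b_lid above 1.1 rad and distance between collet_mid and box_b_centre below 0.03 m) or (value of joint box_c_lid above 1.1 rad and distance between collet_mid and box_c_centre below 0.03 m) or (value of joint box_d_lid above 1.1 rad and distance between collet_mid and box_d_centre below 0.03 m) or (value of joint box_e_lid above 1.1 rad and distance between collet_mid and box_e_centre below 0.03 m))), for 0.2 s.
3. the collet stands upright on the demagnetiser's plate, let go (x of collet_mid in the frame of plate between -0.035 and 0.035 m and y of collet_mid in the frame of plate between -0.035 and 0.035 m and z of collet_mid in the frame of plate between 0.015 and 0.025 m and angle between collet_mid's own z axis and vertical below 0.15 rad and contact force between collet and the fingers below 0.05 N), for 0.3 s.
4. the starter knob is pulled out to its stop with the collet on the plate (x of collet_mid in the frame of plate between -0.035 and 0.035 m and y of collet_mid in the frame of plate between -0.035 and 0.035 m and z of collet_mid in the frame of plate between 0.015 and 0.025 m and angle between collet_mid's own z axis and vertical below 0.15 rad and value of joint starter above 0.0105 m), for 0.1 s.
5. the knob has sprung back to rest (value of joint starter below 0.002 m), for 0.2 s.
At the end, for the whole second after the job is handed in: The collet stands still and upright (0.15 rad) on the plate, its centre within 35 mm of the plate's centre along each side; the starter knob rests within 2 mm of home; every box stands upright (0.1 rad) on the table, its lid within 0.12 rad of shut (all of step 3 and linear speed of collet below 0.02 m/s and value of joint starter below 0.002 m and value of joint each of box_a_lid, box_b_lid, box_c_lid, box_d_lid, box_e_lid below 0.12 rad and height (world z) of box_a_centre between 0.018 and 0.032 m and angle between each of box_a_centre, box_b_centre, box_c_centre, box_d_centre, box_e_centre's own z axis and vertical below 0.1 rad and height (world z) of box_b_centre between 0.018 and 0.032 m and height (world z) of box_c_centre between 0.018 and 0.032 m and height (world z) of box_d_centre between 0.018 and 0.032 m and height (world z) of box_e_centre between 0.018 and 0.032 m); the robot touches nothing.
It fails at once if an empty box is opened (lid beyond 0.4 rad) while the collet is still in another box ((distance between collet_mid and box_a_centre below 0.03 m or distance between collet_mid and box_b_centre below 0.03 m or distance between collet_mid and box_c_centre below 0.03 m or distance between collet_mid and box_d_centre below 0.03 m or distance between collet_mid and box_e_centre below 0.03 m) and ((value of joint box_a_lid above 0.4 rad and distance between collet_mid and box_a_centre above 0.05 m) or (value of joint box_b_lid above 0.4 rad and distance between collet_mid and box_b_centre above 0.05 m) or (value of joint box_c_lid above 0.4 rad and distance between collet_mid and box_c_centre above 0.05 m) or (value of joint box_d_lid above 0.4 rad and distance between collet_mid and box_d_centre above 0.05 m) or (value of joint box_e_lid above 0.4 rad and distance between collet_mid and box_e_centre above 0.05 m))).
It fails at once if a bystander is moved more than 30 mm (distance of any of leather_pad, sanding_block from where it was at the start of the episode above 0.03 m).
Of box_c, box_d, box_e only 1 to 3 are there at a start; the rules pass over those that are not, and their reading is None.
At some moment in a run one of box_a, box_b, box_c, box_d, box_e may be knocked a few centimetres aside while the robot is not near it.
It also fails if it takes over 210 s, if anything falls off the work surface, if the arm or the gripper's body presses on something with over 40 N, if the wrist force passes 120 N, or if a joint passes its speed limit or range.

ROBOT

A 6-joint arm with a two-finger parallel gripper is mounted at the origin on a cart in front of the work surface, level with it; the furniture and walls round the work are solid. World frame = base frame: x ahead of the robot, y to its left, z up, the work surface at z = 0. Lengths are in mm, angles in degrees, forces in N, time in s.
With the tool pointing down it reaches from about 300 to 850 mm from the base axis. Payload 4.2 kg.
Tool frame: the origin (TCP) lies at the centre of the arm's flange, where the gripper is bolted on; the fingertips stand 191 mm ahead of it and the grasp point (between the pads) lies 172 mm ahead of it; y points along the fingers, x is the direction in which the jaws open and shut, and the axes are right-handed (so a half turn about y gives the same grasp; the last joint's range is limited). The gripper opens to 91 mm and grips with 3 to 60 N. Pads are 32 mm wide; open, the fingers measure 118 mm over their backs; the gripper's body (76 mm by 178 mm) begins 60 mm behind the grasp point.
Start: joints at [-69.786, 18.312, 89.639, -0, 72.044, -1.146], TCP at [209.427, -535.503, 404.776] pointing down, gripper open.
Joint ranges: [-177.97, 177.97], [-48.28, 115.42], [12.27, 149.76], [-77.06, 257.06], [2.81, 150.46], [-146.56, 146.56]. Speed limits (degrees/s): [147.25, 147.25, 180, 180, 180, 180].

INTERFACE

Orientations are given as [roll, pitch, yaw] about the fixed x, y, z axes, in that order (R = Rz(yaw) Ry(pitch) Rx(roll)).
In Python, from workcell import env gives the robot as it stands.
- The arm moves only by the tool carry_out, never from a script. Its argument "increments" is a list of rows, each a list of 3 entries, a list of its own where there are three numbers: the turn, a rotation vector about the tool's x, y, z in rad, then the shift along the tool's x, y, z in mm, then the closure, from 0 (fully open) to 1 (shut). In form: [[[wx, wy, wz], [dx, dy, dz], claw], ...]. A call has 1 to 10 rows; each row is the pose to reach, as a shift and turn from the pose commanded when the call began, along the tool's axes at that moment; what a row does not reach only later rows make up. A row lasts 1/12 s, in which the tool goes at most 41.7 mm and 7.16 degrees, less where a joint would pass 70% of its speed; a pose out of reach is approached as far as the arm can. A call with a gripper value outside its range is refused whole. The fingers move at their own pace and stop on an object; "force" is the grip in N (left out, the last holds). Time passes only in rows, so rows that repeat a pose let the fingers close. It gives the time, the measured TCP pose, the force and the opening at its end, in the units of the state.
- env.state(): the state, without advancing time (a new reading comes with each control period).
- env.grab_frame(name): name is "side" or "top" or "wrist"; returns a dict with "frame" (420x560x3 uint8, blue, green, red), "z_map" (420x560 float32, mm along the optical axis (not along the pixel's ray), 0 where there is no reading), "camera_matrix" (3x3 intrinsics, pixels), "rvec" (rotation vector, rad) and "tvec" (3), from world to camera coordinates, as OpenCV has them; the wrist camera has in their place "hand_eye" (4x4, takes a point from camera to tool coordinates, whose origin is the TCP and whose axes are the tool frame's). Camera axes: x right, y down, z forward; pixel columns grow to the right and rows downward; lengths in mm; the calibration is good to about 2 mm. A picture is of the moment at which its call begins: read the wrist's pose just before it.
- env.job_done(): hands the job in, once; it reports no verdict.
The state is a dict: "time_s": time; "qpos": joint angles; "qvel": joint speeds; "effort": joint torques, N m; "ee_pos": TCP position; "ee_rot": TCP orientation; "force": force on the tool from outside, world axes, zero at the start; "torque": the same for the moment, N m; "gripper_width": finger opening in mm.
Only numpy, scipy, OpenCV 4.12 (cv2) and the standard library are available. Lean on these libraries where they do the work, as an engineer would, in place of code of your own. Each camera call takes 0.05 s, during which the arm holds its last target. There are 200 camera calls.

## Working session

There is one attempt and no reset: what is moved stays moved. The work goes in short steps, Python scripts to look and compute and a tool call to move; the robot and the scene stay as the last step left them, time stands still between calls to the robot, and variables do not carry over. Pictures are saved under pics/ and viewed, about 12 in all and at most 16, crops included, and the job is handed in when it is done.

Besides the shell and the picture viewer there is one more tool, called in YAML: its name, and indented under it one key for each argument. carry_out: Moves the arm, as the interface text tells. Its arguments: {"type":"object","properties":{"increments":{"type":"array","items":{"type":"array"}},"force":{"type":"number"}},"required":["increments"]}

```bash
ls; mkdir -p pics; cat > h.py <<'E'
import numpy as np, cv2
from scipy.spatial.transform import Rotation as R
from workcell import env
def tool():
    s=env.state(); T=np.eye(4)
    T[:3,:3]=R.from_euler('xyz',s['ee_rot'],degrees=True).as_matrix(); T[:3,3]=s['ee_pos']; return T
def grab(n):
    T=tool(); g=env.grab_frame(n)
    if 'hand_eye' in g: C=T@np.array(g['hand_eye'])
    else:
        M=np.eye(4); M[:3,:3]=cv2.Rodrigues(np.array(g['rvec'],float))[0]; M[:3,3]=np.ravel(g['tvec']); C=np.linalg.inv(M)
    g['C']=C; return g
def cloud(g):
    K=np.array(g['camera_matrix']); z=g['z_map']; v,u=np.indices(z.shape)
    p=np.stack([(u-K[0,2])/K[0,0]*z,(v-K[1,2])/K[1,1]*z,z],-1)
    w=p@g['C'][:3,:3].T+g['C'][:3,3]; w[z<=0]=np.nan; return w
def ray(g,u,v,h):
    K=np.array(g['camera_matrix']); d=g['C'][:3,:3]@np.array([(u-K[0,2])/K[0,0],(v-K[1,2])/K[1,1],1]); o=g['C'][:3,3]
    return o+d*(h-o[2])/d[2]
def proj(g,P):
    M=np.linalg.inv(g['C']); p=M[:3,:3]@np.array(P,float)+M[:3,3]; K=np.array(g['camera_matrix']); q=K@p; return q[:2]/q[2]
E
python3 - <<'E'
from h import *
s=env.state(); print(s)
for n in ['side','top']:
    g=grab(n); cv2.imwrite(f'pics/{n}0.png',g['frame']); print(n,g['C'].round(2).tolist(),np.array(g['camera_matrix']).tolist())
    np.save(f'{n}0.npy',cloud(g))
E
```

```text
pics
{'time_s': 0.0, 'qpos': array([-6.97876085e+01,  1.83506059e+01,  8.97030030e+01, -1.22632487e-03,
        7.20432272e+01, -1.14438097e+00]), 'qvel': array([ 0.01660293, -0.05554776, -0.0666387 , -0.00696341, -0.02619751,
       -0.01728978]), 'effort': array([ 1.16596955e-03, -4.12451684e+01, -2.31973171e+01,  7.27952574e-02,
        4.57403704e-02, -1.53863912e-04]), 'ee_pos': array([ 209.35971004, -535.36705082,  403.95343302]), 'ee_rot': array([-89.99923172,   0.09684001, -68.64284785]), 'force': array([-0.32490043,  0.37775909,  0.02331001]), 'torque': array([ 0.02990339,  0.04966235, -0.0059244 ]), 'gripper_width': 91.16725046568573}
side [[-1.0, -0.05, 0.06, 482.7], [-0.08, 0.6, -0.8, 796.24], [0.01, -0.8, -0.6, 728.65], [0.0, 0.0, 0.0, 1.0]] [[423.2197146358948, 0.0, 275.242575536283], [0.0, 423.2197146358948, 215.60673921336368], [0.0, 0.0, 1.0]]
top [[0.03, -1.0, 0.08, 442.31], [-1.0, -0.03, 0.01, -78.07], [-0.0, -0.08, -1.0, 1637.6], [0.0, 0.0, 0.0, 1.0]] [[543.9144194034901, 0.0, 277.50166159208777], [0.0, 543.9144194034901, 204.53084219585034], [0.0, 0.0, 1.0]]
```

View images.

View pics/top0.png

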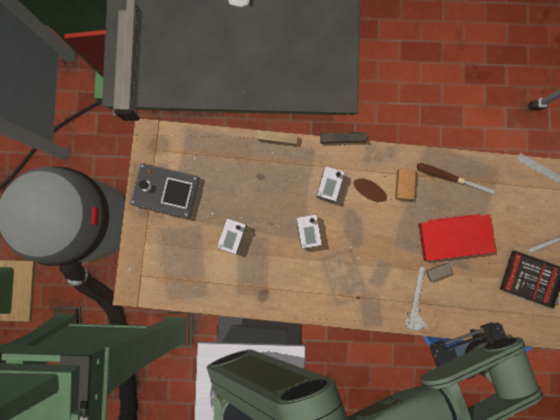

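View pics/side0.png

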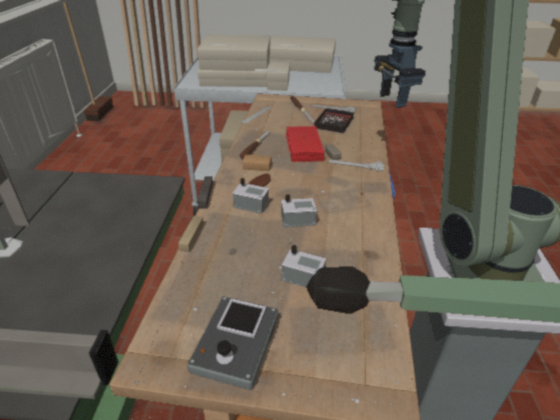

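```bash
python3 - <<'E'
import numpy as np, cv2
c=np.load('top0.npy'); im=cv2.imread('pics/top0.png')
for name,(u0,u1,v0,v1) in dict(b1=(310,352,158,212),b2=(290,330,205,255),b3=(210,258,212,262),demag=(125,210,155,228)).items():
    p=c[v0:v1,u0:u1].reshape(-1,3); z=p[:,2]
    print(name,np.histogram(z[~np.isnan(z)],bins=np.arange(-10,100,6))[0])
    for lo,hi in ((30,47),(47,60),(62,85)):
        m=(z>lo)&(z<hi)
        if m.sum()<4: continue
        q=p[m]; r=cv2.minAreaRect(q[:,:2].astype(np.float32)); print(lo,m.sum(),'mean',q.mean(0).round(1),'medz',np.median(q[:,2]).round(1),'rect',np.round(r[0],1),np.round(r[1],1),round(r[2],1))
z=cv2.resize(im[140:280,120:420],None,fx=2.6,fy=2.6,interpolation=cv2.INTER_CUBIC); cv2.imwrite('pics/top0c.png',z)
E
```

```text
b1 [308 903 358  31   9   4   8   5  10 109 336 136   5   3  10   5   0   0]
30 45 mean [ 626.8 -217.8   42.7] medz 44.9 rect [ 630.6 -222.5] [58.  90.4] 75.3
47 544 mean [ 629.1 -221.5   53.4] medz 53.2 rect [ 630.6 -222.6] [58.  90.7] 75.1
62 22 mean [ 648.6 -236.5   74.1] medz 76.6 rect [ 630.4 -219.4] [27.6 77.1] 34.6
b2 [245 802 289  19   2   4   2   0   9 121 352 116   4   2  11   6   0   0]
30 42 mean [ 490.3 -153.8   44.5] medz 45.4 rect [ 488.6 -162.3] [88.1 57.7] 12.4
47 540 mean [ 488.3 -163.    53.1] medz 53.2 rect [ 489.4 -163.1] [89.7 58.3] 10.5
62 22 mean [ 514.5 -166.2   75.6] medz 77.5 rect [ 486.5 -155.2] [27.3 86.2] 61.9
b3 [342 981 381  22   3   7   5   5   6 125 343 127   3   2  13   2   0   0]
30 39 mean [467.6  52.5  43. ] medz 44.9 rect [468.4  62.9] [58.1 87.5] 73.4
47 557 mean [467.6  63.5  53.2] medz 53.2 rect [468.5  63.3] [58.8 89.5] 72.6
62 20 mean [490.3  46.5  75.1] medz 77.1 rect [468.6  53.2] [60.9 40.6] 7.4
demag [ 712 1919  691   39   22   53  465 1200  744   90    6    1   16   36
   15    1    0    0]
30 2293 mean [597.3 264.9  36.7] medz 36.3 rect [598.5 267.5] [180.2 129.8] 78.4
47 22 mean [601.3 230.3  49.1] medz 48.4 rect [596.6 262.5] [146.3  75.9] 80.8
62 68 mean [609.9 320.9  70.9] medz 70.9 rect [610.8 321.1] [24.  24.5] 1.4
```

View pics/top0c.png

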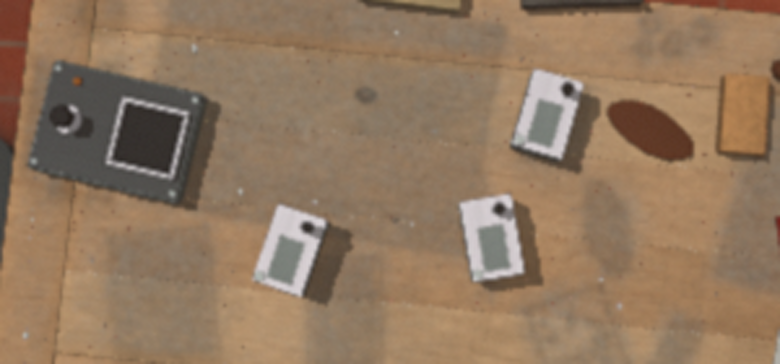

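```bash
cat >> h.py <<'E'
def plan(*ts):
    """targets (x,y,z of grasp point,yaw deg): turn+shift from the present pose"""
    T=tool(); y0=env.state()['ee_rot'][2]
    for x,y,z,yaw in ts:
        d=T[:3,:3].T@(np.array([x,y,z+172])-T[:3,3]); print('turn y',round(np.radians(y0-yaw),3),'shift',d.round(1))
E
python3 - <<'E'
from h import *
s=env.state(); print(s['ee_rot'])
plan((489.4,-163.1,140,-79.5))
g=grab('top')
print(ray(g,177.3,192.7,40), [proj(g,p) for p in [(591.7,228,40),(521,-169,69),(656.5,-242,69),(493.5,43,69)]])
E
```

```text
[-89.99931834   0.0913432  -68.63843286]
turn y 0.19 shift [-244.5   92.4  396.4]
[591.04061949 226.94891576  40.        ] [array([176.95410523, 192.46761269]), array([311.40401404, 219.78588766]), array([337.67083573, 173.90578896]), array([237.66612352, 227.19102393])]
```

carry_out:
  increments:
    - [[0,0.19,0],[-244.5,92,396],0.1]
    - [[0,0.19,0],[-244.5,92,396],0.1]
    - [[0,0.19,0],[-244.5,92,396],0.1]
    - [[0,0.19,0],[-244.5,92,396],0.1]
    - [[0,0.19,0],[-244.5,92,396],0.1]
    - [[0,0.19,0],[-244.5,92,396],0.1]
    - [[0,0.19,0],[-244.5,92,396],0.1]
    - [[0,0.19,0],[-244.5,92,396],0.1]
    - [[0,0.19,0],[-244.5,92,396],0.1]
    - [[0,0.19,0],[-244.5,92,396],0.1]
  force: 30

```text
time_s: 0.98
ee_pos: [455.4, -207.6, 323.7]
ee_rot: [-90.0, -0.0, -79.5]
force: [0.6, -0.8, 0.1]
gripper_width: 82.2
```

```bash
python3 - <<'E'
from h import *
plan((489.4,-163.1,140,-79.5),(489.4,-163.1,28,-79.5))
s=env.state(); print(s['ee_rot'],s['gripper_width'],s['force'])
g=grab('wrist'); cv2.imwrite('pics/w1.png',g['frame']); print(g['C'].round(2).tolist())
c=cloud(g); m=(c[...,2]>47)&(c[...,2]<60)
if m.sum(): q=c[m]; print(m.sum(),cv2.minAreaRect(q[:,:2].astype(np.float32)))
E
```

```text
turn y -0.001 shift [-37.6  11.7  41.6]
turn y -0.001 shift [-37.6 123.7  41.6]
[-9.00047466e+01 -6.23436844e-03 -7.95306989e+01] 82.15195173178589 [ 0.56389723 -0.83572824  0.13919239]
[[0.18, -0.95, -0.25, 526.44], [-0.98, -0.18, -0.05, -192.88], [0.0, 0.26, -0.97, 303.53], [0.0, 0.0, 0.0, 1.0]]
13338 ((531.2567138671875, -172.33453369140625), (92.19632720947266, 194.588623046875), 72.98919677734375)
```

View pics/w1.png

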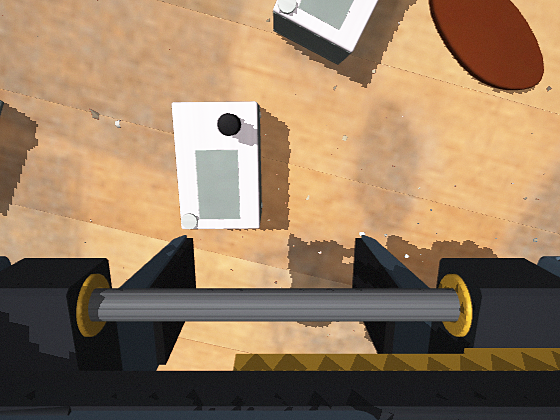

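```bash
cat >> h.py <<'E'
def boxes(g,lo=47,hi=60,amin=1500):
    """lid rectangles (centre, size, box yaw) from depth, kept with size near 58x90; also knob"""
    c=cloud(g); h=c[...,2]; f=g['frame'].astype(int)
    m=((h>lo)&(h<hi)&(f.min(-1)>80)).astype(np.uint8); n,l,st,_=cv2.connectedComponentsWithStats(m,connectivity=4)
    for i in range(1,n):
        if st[i,4]<amin: continue
        q=c[l==i]; (cx,cy),(w,d),a=cv2.minAreaRect(q[:,:2].astype(np.float32))
        yaw=a if w>d else a-90
        k=c[(h>62)&(h<90)&(np.hypot(c[...,0]-cx,c[...,1]-cy)<45)&(f.max(-1)<80)]
        kn=k.mean(0) if len(k) else None
        if kn is not None and (kn[0]-cx)*np.cos(np.radians(yaw))+(kn[1]-cy)*np.sin(np.radians(yaw))<0: yaw+=180
        print('lid',round(cx,1),round(cy,1),'size',round(w,1),round(d,1),'yaw',round(yaw,1),'z',np.median(q[:,2]).round(1),'knob',None if kn is None else kn.round(1),'pred',(np.array([cx,cy])+R.from_euler('z',yaw,degrees=True).as_matrix()[:2,:2]@[30,-12]).round(1))
E
python3 - <<'E'
from h import *
boxes(grab('wrist')); boxes(grab('top'),amin=200)
E
```

```text
lid 604.3 -212.2 size 58.0 38.3 yaw 75.2 z 53.6 knob None pred [ 623.6 -186.2]
lid 488.2 -159.1 size 89.5 58.1 yaw 11.0 z 53.5 knob [ 520.1 -166.    78.6] pred [ 520.  -165.2]
lid 987.9 414.9 size 302.7 25.0 yaw 0.3 z 50.9 knob None pred [1018.   403.1]
lid 630.4 -222.7 size 58.2 90.4 yaw -15.2 z 53.3 knob [ 655.  -242.    78.1] pred [ 656.2 -242.1]
lid 512.4 -158.2 size 42.3 57.5 yaw -79.6 z 53.0 knob [ 519.9 -168.8   78.2] pred [ 506.  -189.9]
lid 468.6 63.3 size 58.7 89.2 yaw -16.9 z 53.1 knob [493.4  41.7  77.7] pred [493.8  43.1]
```

carry_out:
  increments:
    - [[0,0,0],[-39.8,0,41.4],0.1]
    - [[0,0,0],[-39.8,0,41.4],0.1]
    - [[0,0,0],[-39.8,40,41.4],0.1]
    - [[0,0,0],[-39.8,80,41.4],0.1]
    - [[0,0,0],[-39.8,110,41.4],0.1]
    - [[0,0,0],[-39.8,123.5,41.4],0.1]
    - [[0,0,0],[-39.8,123.5,41.4],0.1]
    - [[0,0,0],[-39.8,123.5,41.4],0.6]
    - [[0,0,0],[-39.8,123.5,41.4],0.6]
    - [[0,0,0],[-39.8,123.5,41.4],0.6]
  force: 30

```text
time_s: 1.97
ee_pos: [488.6, -163.6, 202.2]
ee_rot: [-89.8, -0.1, -79.6]
force: [-0.7, 0.4, 0.3]
gripper_width: 64.7
```

carry_out:
  increments:
    - [[0,0,0],[0,0,0],0.6]
    - [[0,0,0],[0,0,0],0.6]
    - [[0,0,0],[0,0,0],0.6]
    - [[0,0,0],[0,0,0],0.6]

```text
time_s: 2.3
ee_pos: [488.4, -162.6, 202.1]
ee_rot: [-89.9, -0.0, -79.6]
force: [-0.5, 2.2, 6.7]
gripper_width: 58.0
```

carry_out:
  increments:
    - [[0,0,0],[0,0,0],0.6]
    - [[0,0,0],[0,-10,0],0.6]
    - [[0,0,0],[0,-20,0],0.6]
    - [[0,0,0],[0,-30,0],0.6]
    - [[0,0,0],[0,-30,0],0.6]
    - [[0,0,0],[0,-30,0],0.6]
    - [[0,0,0],[0,-30,0],0.6]
    - [[0,0,0],[0,-30,0],0.6]
    - [[0,0,0],[0,-30,0],0.6]
    - [[0,0,0],[0,-30,0],0.6]

```text
time_s: 3.13
ee_pos: [488.0, -162.8, 230.2]
ee_rot: [-90.0, 0.0, -79.5]
force: [-0.8, -0.0, -5.3]
gripper_width: 57.8
```

```bash
python3 - <<'E'
from h import *
for i in range(4):
    s=env.state(); print(s['force'].round(2),s['torque'].round(2),s['ee_pos'].round(1),s['gripper_width'].round(2)); g=grab('top')
E
```

```text
Traceback (most recent call last):
AttributeError: 'float' object has no attribute 'round'
```

```bash
python3 - <<'E'
from h import *
for i in range(5):
    s=env.state(); print(s['force'].round(2),s['torque'].round(2),s['ee_pos'].round(1)); g=env.grab_frame('top')
E
```

```text
[-0.79 -0.01 -5.3 ] [ 0.03 -0.01 -0.09] [ 488.  -162.8  230.2]
[ 0.4   0.53 -6.15] [ 0.02 -0.02 -0.03] [ 488.  -162.8  230.2]
[ 1.2   0.4  -5.45] [-0.04 -0.02 -0.02] [ 488.1 -162.8  230.3]
[-0.07 -0.82 -6.55] [ 0.05  0.01 -0.01] [ 488.1 -162.8  230.3]
[ 0.93 -1.26 -6.06] [-0.03  0.04  0.  ] [ 488.1 -162.8  230.4]
```

carry_out:
  increments:
    - [[0,0,0],[0,12,0],0.6]
    - [[0,0,0],[0,22,0],0.6]
    - [[0,0,0],[0,27,0],0.6]
    - [[0,0,0],[0,29.5,0],0.6]
    - [[0,0,0],[0,29.5,0],0.6]
    - [[0,0,0],[0,29.5,0],0.1]
    - [[0,0,0],[0,29.5,0],0.1]
    - [[0,0,0],[0,29.5,0],0.1]
    - [[0,0,0],[0,29.5,0],0.1]
    - [[0,0,0],[0,29.5,0],0.1]

```text
time_s: 4.22
ee_pos: [488.3, -162.9, 201.2]
ee_rot: [-90.0, -0.0, -79.5]
force: [-0.1, 0.6, -0.7]
gripper_width: 82.0
```

carry_out:
  increments:
    - [[0,0,0],[0,0,0],0.1]
    - [[0,0,0],[0,-30,0],0.1]
    - [[0,0,0],[0,-70,0],0.1]
    - [[0,0,0],[0,-110,-30],0.1]
    - [[0,0,0],[0,-140,-45],0.1]
    - [[0,0,0],[0,-140,-60],0.1]
    - [[0,0,0],[0,-140,-60],0.1]

```text
time_s: 4.8
ee_pos: [427.2, -173.9, 343.1]
ee_rot: [-89.9, -0.1, -79.6]
force: [-0.4, -0.2, -0.3]
gripper_width: 81.8
```

```bash
python3 - <<'E'
from h import *
print(env.state()); g=grab('wrist'); boxes(g); cv2.imwrite('pics/w2.png',g['frame'])
boxes(grab('top'),amin=200)
E
```

```text
{'time_s': 4.8, 'qpos': array([-2.35647369e+01,  1.11007513e+01,  1.09344483e+02, -3.47080530e-02,
        5.93820160e+01,  5.60505989e+01]), 'qvel': array([ 1.13308303,  3.87774317,  0.31011592,  1.25057844, -2.08626511,
        1.44789983]), 'effort': array([-3.15038776e-01, -3.38305593e+01, -2.22907054e+01, -5.77155151e-03,
       -1.30462660e-01, -1.25419479e-01]), 'ee_pos': array([ 427.22596991, -173.87353886,  343.14094423]), 'ee_rot': array([-89.873413  ,  -0.12129262, -79.59783761]), 'force': array([-0.42865088, -0.1648808 , -0.32435603]), 'torque': array([0.03657227, 0.01964935, 0.01746206]), 'gripper_width': 81.81764837252958}
lid 486.0 -161.1 size 89.5 58.1 yaw 10.4 z 53.6 knob [ 517.5 -167.5   79. ] pred [ 517.7 -167.5]
lid 1045.9 414.3 size 183.5 25.2 yaw 0.2 z 50.7 knob None pred [1075.9  402.4]
lid 899.9 414.6 size 126.5 24.4 yaw 0.2 z 50.7 knob None pred [930.  402.7]
lid 630.8 -222.8 size 58.2 89.4 yaw -15.1 z 53.3 knob [ 654.6 -241.9   79. ] pred [ 656.6 -242.1]
lid 502.4 -161.7 size 59.4 57.9 yaw 11.2 z 53.0 knob [ 518.  -171.2   76.9] pred [ 534.1 -167.7]
lid 468.6 63.3 size 58.6 89.1 yaw -16.9 z 52.8 knob [493.4  41.8  77.3] pred [493.8  43.1]
```

View pics/w2.png

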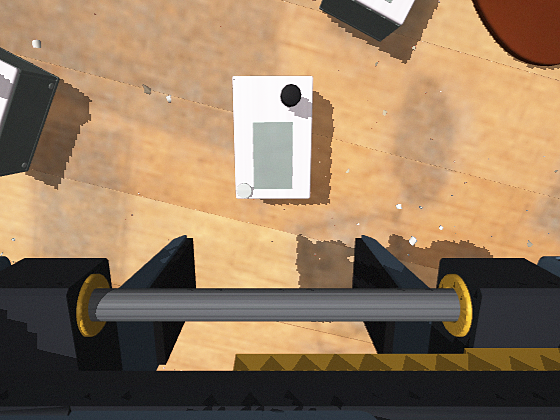

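```bash
python3 - <<'E'
from h import *
plan((518,-168,110,10.6))
E
```

```text
turn y -1.574 shift [10.6 58.9 88.6]
```

carry_out:
  increments:
    - [[0,-1.574,0],[10.6,59,88.6],0.55]
    - [[0,-1.574,0],[10.6,59,88.6],0.55]
    - [[0,-1.574,0],[10.6,59,88.6],0.55]
    - [[0,-1.574,0],[10.6,59,88.6],0.55]
    - [[0,-1.574,0],[10.6,59,88.6],0.55]
    - [[0,-1.574,0],[10.6,59,88.6],0.55]
    - [[0,-1.574,0],[10.6,59,88.6],0.55]
    - [[0,-1.574,0],[10.6,59,88.6],0.55]
    - [[0,-1.574,0],[10.6,59,88.6],0.55]
    - [[0,-1.574,0],[10.6,59,88.6],0.55]
  force: 6

```text
time_s: 5.73
ee_pos: [519.0, -167.6, 279.9]
ee_rot: [-90.0, 0.2, -7.5]
force: [1.4, 0.2, -0.0]
gripper_width: 40.8
```

```bash
python3 - <<'E'
from h import *
print(env.state()['ee_rot'],env.state()['gripper_width']);plan((518,-168,110,10.6),(518,-168,75,10.6))
E
```

```text
[-89.95101543   0.17745032  -7.52025733] 40.81491358307586
turn y -0.316 shift [-0.9 -2.1 -0.5]
turn y -0.316 shift [-0.8 32.9 -0.5]
```

carry_out:
  increments:
    - [[0,-0.316,0],[0,0,0],0.55]
    - [[0,-0.316,0],[0,0,0],0.55]
    - [[0,-0.316,0],[0,0,0],0.55]
    - [[0,-0.316,0],[0,15,0],0.55]
    - [[0,-0.316,0],[0,30,0],0.55]
    - [[0,-0.316,0],[0,33,0],0.55]
    - [[0,-0.316,0],[0,33,0],0.55]

```text
time_s: 6.32
ee_pos: [518.3, -167.6, 246.6]
ee_rot: [-89.9, 0.2, 10.2]
force: [0.5, 0.0, 0.2]
gripper_width: 41.3
```

carry_out:
  increments:
    - [[0,0,0],[0,0,0],0.95]
    - [[0,0,0],[0,0,0],0.95]
    - [[0,0,0],[0,0,0],0.95]
    - [[0,0,0],[0,0,0],0.95]
    - [[0,0,0],[0,0,0],0.95]
    - [[0,0,0],[0,0,0],0.95]

```text
time_s: 6.82
ee_pos: [518.3, -168.1, 249.6]
ee_rot: [-90.0, -0.1, 10.2]
force: [-0.4, 0.7, 1.4]
gripper_width: 13.3
```

```bash
python3 - <<'E'
from h import *
s=env.state();print(s['ee_rot'],s['ee_pos'],s['gripper_width'])
# knob arc in box axes (tool x = box x, tool z = box y)
for t in np.linspace(0,1.72,13)[1:]:
    r=R.from_euler('z',t).as_matrix()[:2,:2]@[68,-34]-[68,-34]; print(round(t,2),r.round(1))
E
```

```text
[-9.00329672e+01 -5.68476512e-02  1.01957306e+01] [ 518.27105908 -168.09636245  249.61508104] 13.258941716552599
0.14 [ 4.2 10.1]
0.29 [ 6.8 20.6]
0.43 [ 8.  31.4]
0.57 [ 7.6 42.3]
0.72 [ 5.6 53. ]
0.86 [ 2.1 63.4]
1.0 [-2.8 73.1]
1.15 [-9. 82.]
1.29 [-16.5  89.9]
1.43 [-25.   96.7]
1.58 [-34.4 102.2]
1.72 [-44.5 106.3]
```

carry_out:
  increments:
    - [[0,0,0],[4.2,0,10.1],0.95]
    - [[0,0,0],[6.8,0,20.6],0.95]
    - [[0,0,0],[8,0,31.4],0.95]
    - [[0,0,0],[7.6,0,42.3],0.95]
    - [[0,0,0],[5.6,0,53],0.95]
    - [[0,0,0],[2.1,0,63.4],0.95]
    - [[0,0,0],[-2.8,0,73.1],0.95]
    - [[0,0,0],[-9,0,82],0.95]
    - [[0,0,0],[-16.5,0,89.9],0.95]
    - [[0,0,0],[-25,0,96.7],0.95]

```text
time_s: 7.65
ee_pos: [475.6, -76.6, 249.0]
ee_rot: [-90.0, -0.0, 10.2]
force: [0.2, -2.5, 0.3]
gripper_width: 13.7
```

carry_out:
  increments:
    - [[0,0,0],[-9.4,0,5.5],0.95]
    - [[0,0,0],[-19.5,0,9.6],0.95]
    - [[0,0,0],[-19.5,0,9.6],0.95]
    - [[0,0,0],[-19.5,0,9.6],0.8]
    - [[0,0,0],[-19.5,0,9.6],0.7]
    - [[0,0,0],[-19.5,0,9.6],0.6]
    - [[0,0,0],[-19.5,-30,9.6],0.5]
    - [[0,0,0],[-19.5,-70,9.6],0.5]
    - [[0,0,0],[-19.5,-110,-30],0.5]
    - [[0,0,0],[-19.5,-110,-50],0.5]

```text
time_s: 8.48
ee_pos: [467.4, -130.2, 363.7]
ee_rot: [-90.2, -0.4, 10.4]
force: [1.5, -0.4, 0.3]
gripper_width: 45.3
```

carry_out:
  increments:
    - [[0,0,0],[20,-10,-40],0.45]
    - [[0,0,0],[40,-10,-80],0.45]
    - [[0,0,0],[40,-10,-105],0.45]
    - [[0,0,0],[40,-10,-115],0.45]
    - [[0,0,0],[40,-10,-115],0.45]

```text
time_s: 8.9
ee_pos: [526.5, -238.5, 368.3]
ee_rot: [-90.0, 0.0, 10.0]
force: [-0.3, -0.2, 1.1]
gripper_width: 50.2
```

```bash
python3 - <<'E'
from h import *
s=env.state();print(s['ee_rot'],s['ee_pos'],s['gripper_width'])
g=grab('wrist'); cv2.imwrite('pics/w3.png',g['frame']); c=cloud(g); np.save('w3.npy',c)
E
```

```text
[-9.00073585e+01  2.63309264e-02  1.00227558e+01] [ 526.49348231 -238.4950538   368.26453909] 50.210562908854165
```

View pics/w3.png

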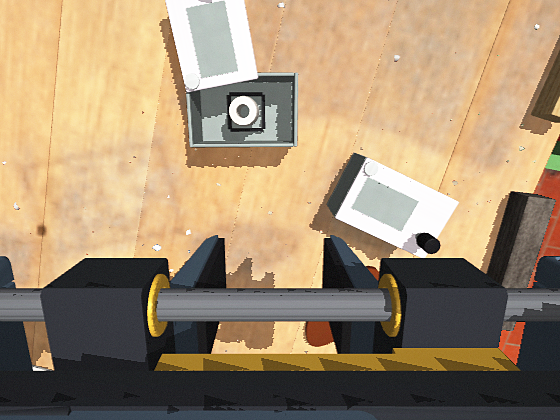

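```bash
python3 - <<'E'
from h import *
c=np.load('w3.npy'); im=cv2.imread('pics/w3.png')
p=c[92:130,224:264]; f=im[92:130,224:264]
m=(p[...,2]>38)&(p[...,2]<47.5); q=p[m]; (x,y),r=cv2.minEnclosingCircle(q[:,:2].astype(np.float32)); print('collet top',m.sum(),x,y,r,q.mean(0))
print('hist',np.histogram(p[...,2],bins=range(0,64,4))[0]);d=(f.max(-1)<60); print('dark nest z',np.percentile(p[...,2][d],[10,50,90]), p[d].mean(0))
b=c[70:150,185:300]; w=(b[...,2]>45)&(b[...,2]<51); print('rim',w.sum(),cv2.minAreaRect(b[w][:,:2].astype(np.float32)))
boxes(grab('top'),amin=200)
plan((x,y,90,10.2),(x,y,35,10.2))
E
```

```text
collet top 540 486.10247802734375 -161.13246154785156 12.081818580627441 [ 486.40859491 -161.19445403   43.43236365]
hist [272 235 368  11  10  10  14  10  20  48 290 224   0   0   0]
dark nest z [nan nan nan] [nan nan nan]
rim 1106 ((485.92657470703125, -160.81451416015625), (90.07872009277344, 57.90034484863281), 10.038070678710938)
lid 987.3 414.4 size 25.4 303.1 yaw -0.1 z 50.8 knob None pred [1017.2  402.4]
lid 631.0 -222.5 size 57.7 90.5 yaw -14.7 z 53.2 knob [ 655.1 -242.1   77.7] pred [ 656.9 -241.8]
lid 468.4 62.9 size 58.2 89.2 yaw -16.8 z 52.6 knob [493.4  41.6  79.2] pred [493.6  42.7]
lid 453.6 -107.1 size 57.0 90.1 yaw 110.1 z 52.8 knob [454.2 -75.3  78.2] pred [454.6 -74.8]
turn y -0.001 shift [-25.5 106.6  80.3]
turn y -0.001 shift [-25.4 161.6  80.2]
```

carry_out:
  increments:
    - [[0,0,0],[-12,30,38],0.54]
    - [[0,0,0],[-25.5,60,77],0.54]
    - [[0,0,0],[-25.5,80,77],0.54]
    - [[0,0,0],[-25.5,100,77],0.54]
    - [[0,0,0],[-25.5,100,77],0.54]
    - [[0,0,0],[-25.5,125,77],0.54]
    - [[0,0,0],[-25.5,145,77],0.54]
    - [[0,0,0],[-25.5,160,77],0.54]
    - [[0,0,0],[-25.5,162,77],0.54]
    - [[0,0,0],[-25.5,162,77],0.54]
  force: 20

```text
time_s: 9.83
ee_pos: [487.4, -164.5, 207.7]
ee_rot: [-90.0, -0.0, 10.2]
force: [0.4, -0.0, -0.4]
gripper_width: 41.7
```

carry_out:
  increments:
    - [[0,0,0],[0,0,0],0.85]
    - [[0,0,0],[0,0,0],0.85]
    - [[0,0,0],[0,0,0],0.85]
    - [[0,0,0],[0,0,0],0.85]
    - [[0,0,0],[0,0,0],0.85]
    - [[0,0,0],[0,0,0],0.85]

```text
time_s: 10.33
ee_pos: [487.4, -164.9, 208.3]
ee_rot: [-90.1, -0.1, 10.2]
force: [-1.8, 0.2, 6.8]
gripper_width: 24.2
```

carry_out:
  increments:
    - [[0,0,0],[0,-5,0],0.85]
    - [[0,0,0],[0,-15,0],0.85]
    - [[0,0,0],[0,-30,0],0.85]
    - [[0,0,0],[0,-50,0],0.85]
    - [[0,0,0],[0,-80,0],0.85]
    - [[0,0,0],[0,-110,0],0.85]
    - [[0,0,0],[0,-110,0],0.85]
    - [[0,0,0],[0,-110,0],0.85]

```text
time_s: 11.0
ee_pos: [487.3, -164.9, 319.0]
ee_rot: [-90.1, -0.2, 10.2]
force: [0.2, 0.4, -3.5]
gripper_width: 24.4
```

```bash
python3 - <<'E'
from h import *
s=env.state();print(s['ee_rot'],s['ee_pos'],s['gripper_width'],s['force'])
y=-11.6; z=np.array([-np.sin(np.radians(y)),np.cos(np.radians(y))])*3; p=np.array([591.4,227.5])-z
plan((*p,146,y),(*p,80,y))
g=grab('side'); u,v=proj(g,(486,-162,130)).astype(int); print(u,v)
cv2.imwrite('pics/s2.png',cv2.resize(g['frame'][100:260,180:360],None,fx=3,fy=3))
boxes(grab('top'),amin=200)
E
```

```text
[-90.12686666  -0.20961224  10.19557147] [ 487.25130458 -164.87263135  319.0349486 ] 24.365035674248524 [ 0.24855446  0.40808089 -3.52806966]
turn y 0.38 shift [170.8   0.9 365. ]
turn y 0.38 shift [170.6  66.9 365.1]
300 180
lid 945.5 414.2 size 26.3 218.7 yaw -0.2 z 51.0 knob None pred [975.4 402.1]
lid 630.8 -222.5 size 57.9 90.4 yaw -15.0 z 52.9 knob [ 654.9 -241.9   78.8] pred [ 656.7 -241.9]
lid 468.6 63.4 size 58.5 89.3 yaw -16.6 z 52.7 knob [493.4  41.7  78.7] pred [493.9  43.4]
lid 447.3 -89.3 size 56.8 52.5 yaw 20.2 z 52.6 knob [454.2 -75.3  78.6] pred [479.6 -90.3]
```

View pics/s2.png

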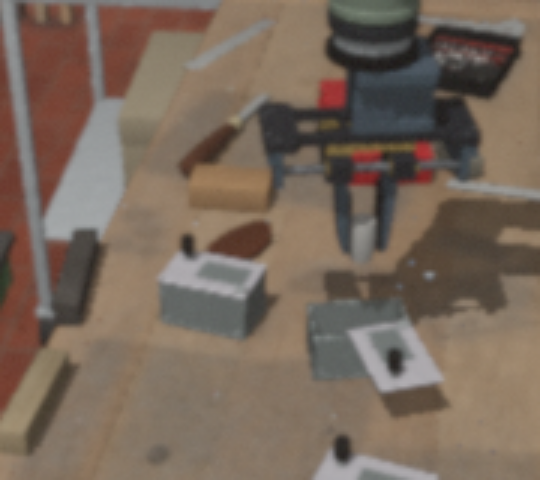

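carry_out:
  increments:
    - [[0,0.04,0],[17,0,36],0.85]
    - [[0,0.08,0],[34,0,73],0.85]
    - [[0,0.12,0],[51,0,110],0.85]
    - [[0,0.17,0],[68,0,146],0.85]
    - [[0,0.21,0],[85,0,183],0.85]
    - [[0,0.25,0],[102,0,219],0.85]
    - [[0,0.29,0],[120,0,256],0.85]
    - [[0,0.34,0],[137,0,292],0.85]
    - [[0,0.38,0],[154,0,329],0.85]
    - [[0,0.38,0],[170.8,0,365],0.85]

```text
time_s: 11.93
ee_pos: [590.2, 226.7, 314.6]
ee_rot: [-90.1, 0.2, -11.6]
force: [0.1, -1.0, -2.4]
gripper_width: 24.3
```

carry_out:
  increments:
    - [[0,0,0],[0,0,0],0.85]
    - [[0,0,0],[0,0,0],0.85]
    - [[0,0,0],[0,0,0],0.85]

```text
time_s: 12.18
ee_pos: [590.0, 224.4, 315.0]
ee_rot: [-90.2, 0.2, -11.5]
force: [-0.0, 0.3, -2.7]
gripper_width: 24.5
```

```bash
python3 - <<'E'
from h import *
s=env.state();print(s['ee_rot'],s['ee_pos'],s['gripper_width'],s['force'])
g=grab('wrist'); cv2.imwrite('pics/w4.png',g['frame']); c=cloud(g)
m=(c[...,2]>62)&(c[...,2]<80)&(abs(c[...,0]-611)<25)&(abs(c[...,1]-321)<25); q=c[m]; print('starter',m.sum(), cv2.minEnclosingCircle(q[:,:2].astype(np.float32)) if m.sum() else 0, q[:,2].max() if m.sum() else 0)
g=grab('top'); f=g['frame']; print([ray(g,177.3,192.7,40)])
plan((590.8,224.6,90,-11.6),(590.8,224.6,73,-11.6))
E
```

```text
[-90.17362782   0.21315704 -11.52994584] [589.98178037 224.43255857 314.97004185] 24.4641339522199 [-0.04924563  0.31269437 -2.69770202]
starter 1566 ((609.018798828125, 326.0698547363281), 12.919059753417969) 75.04201583893771
[array([591.04061949, 226.94891576,  40.        ])]
turn y -0.001 shift [ 0.5 54.   1.4]
turn y -0.001 shift [ 0.5 71.   1.4]
```

View pics/w4.png

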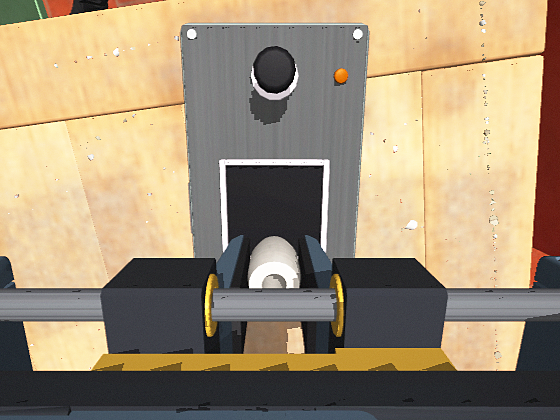

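```bash
python3 - <<'E'
from h import *
g=grab('wrist'); a=ray(g,220,161,44); b=ray(g,329,161,44); m=(a+b)/2; print(a,b,np.linalg.norm(a-b)); d=np.array([np.sin(np.radians(-11.6))*-1,np.cos(np.radians(-11.6))]); print('plate',m[:2]-d*37, 'starter px', ray(g,275,70,73.5))
g=grab('side'); 
for u,v in [(219,303),(265,303),(221,334),(262,304)]: print(ray(g,u,v,44))
print('starter side', ray(g,224,346,73))
E
```

```text
[560.87938439 277.08099103  44.        ] [636.39439305 261.52895542  44.        ] 77.09982065260166
plate [591.19700563 233.06068899] starter px [610.25695499 324.2463761   73.5       ]
[642.4187612  203.02368712  44.        ]
[545.71408628 194.54379606  44.        ]
[623.83332962 281.14128031  44.        ]
[551.74216526 197.83803698  44.        ]
starter side [607.57785218 328.79409325  73.        ]
```

carry_out:
  increments:
    - [[0,0,0],[0.5,20,0],0.85]
    - [[0,0,0],[0.5,40,0],0.85]
    - [[0,0,0],[0.5,54,0],0.85]
    - [[0,0,0],[0.5,62,0],0.85]
    - [[0,0,0],[0.5,66,0],0.85]
    - [[0,0,0],[0.5,68,0],0.85]
    - [[0,0,0],[0.5,68,0],0.85]
    - [[0,0,0],[0.5,68,0],0.85]

```text
time_s: 13.05
ee_pos: [591.4, 224.5, 250.0]
ee_rot: [-90.0, -0.1, -11.6]
force: [1.1, -0.0, -2.8]
gripper_width: 24.7
```

carry_out:
  increments:
    - [[0,0,0],[0,2,2],0.85]
    - [[0,0,0],[0,3,2],0.85]
    - [[0,0,0],[0,4,2],0.85]
    - [[0,0,0],[0,4.5,2],0.85]
    - [[0,0,0],[0,4.5,2],0.85]
    - [[0,0,0],[0,4.5,2],0.85]

```text
time_s: 13.55
ee_pos: [591.5, 226.5, 244.6]
ee_rot: [-90.0, -0.0, -11.6]
force: [-0.8, -0.6, -2.4]
gripper_width: 24.6
```

carry_out:
  increments:
    - [[0,0,0],[0,0.7,0],0.85]
    - [[0,0,0],[0,1.2,0],0.85]
    - [[0,0,0],[0,1.2,0],0.85]
    - [[0,0,0],[0,1.2,0],0.85]

```text
time_s: 13.88
ee_pos: [591.4, 226.6, 244.4]
ee_rot: [-90.0, -0.0, -11.6]
force: [-2.3, -0.9, 6.1]
gripper_width: 24.4
```

carry_out:
  increments:
    - [[0,0,0],[0,-0.8,0],0.7]
    - [[0,0,0],[0,-0.8,0],0.65]
    - [[0,0,0],[0,-0.8,0],0.55]
    - [[0,0,0],[0,-0.8,0],0.55]
    - [[0,0,0],[0,-0.8,0],0.55]
    - [[0,0,0],[0,-20,0],0.55]
    - [[0,0,0],[0,-50,0],0.55]
    - [[0,0,0],[0,-85,0],0.55]
    - [[0,0,0],[0,-85,-40],0.55]
    - [[0,0,0],[0,-85,-40],0.55]

```text
time_s: 14.72
ee_pos: [582.9, 184.0, 330.7]
ee_rot: [-90.1, -0.2, -11.6]
force: [-1.5, -0.3, -1.0]
gripper_width: 41.2
```

```bash
python3 - <<'E'
from h import *
s=env.state();print(s['ee_rot'],s['ee_pos'],s['gripper_width'],s['force'])
g=grab('wrist'); cv2.imwrite('pics/w5.png',g['frame']); c=cloud(g)
h=c[...,2]
for n,x,y,lo,hi in (('starter',610,323,68,82),('collet',591,228,75,88)):
    m=(h>lo)&(h<hi)&(np.hypot(c[...,0]-x,c[...,1]-y)<22); q=c[m]; print(n,m.sum(),cv2.minEnclosingCircle(q[:,:2].astype(np.float32)) if m.sum() else 0, np.median(q[:,2]))
g=grab('side'); boxes(g,amin=200); boxes(grab('top'),amin=200)
E
```

```text
[-90.10310238  -0.18157761 -11.6441632 ] [582.94667709 184.00443835 330.71759644] 41.21965190769755 [-1.51065058 -0.32412094 -0.99267389]
starter 823 ((608.53466796875, 324.3398132324219), 12.537076950073242) 72.40060371149514
collet 808 ((591.2777709960938, 230.69537353515625), 11.97350788116455) 79.83558180650618
lid 451.4 -103.1 size 58.9 92.8 yaw 110.9 z 53.0 knob [452.8 -67.6  73.7] pred [451.9 -70.8]
lid 467.2 67.3 size 60.7 90.2 yaw -16.2 z 52.9 knob [492.7  49.6  73.1] pred [492.7  47.4]
lid 912.5 406.2 size 194.3 49.3 yaw 0.2 z 50.2 knob None pred [942.5 394.3]
lid 1056.1 415.3 size 24.3 171.9 yaw -0.2 z 51.1 knob None pred [1086.   403.2]
lid 903.8 414.8 size 135.3 25.1 yaw 1.0 z 50.9 knob None pred [934.  403.3]
lid 631.0 -222.5 size 57.9 90.7 yaw -15.0 z 52.9 knob [ 654.8 -242.3   75.4] pred [ 656.9 -241.9]
lid 468.5 63.3 size 58.4 89.3 yaw -16.6 z 52.6 knob [494.2  42.4  76.1] pred [493.8  43.3]
lid 459.8 -104.4 size 71.8 90.1 yaw 110.9 z 53.1 knob [455.2 -74.8  79.4] pred [460.3 -72.1]
```

View pics/w5.png

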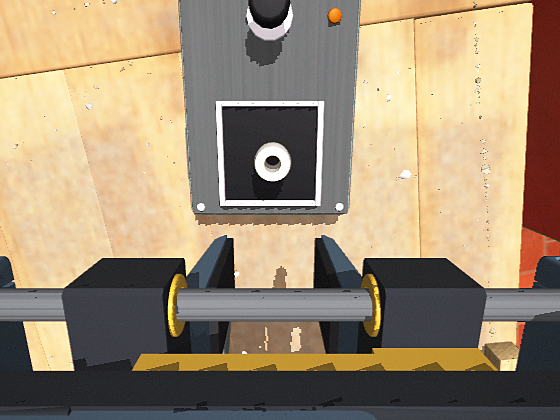

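carry_out:
  increments:
    - [[0,0,0],[-1,0,36],0.5]
    - [[0,0,0],[-2.2,0,72],0.5]
    - [[0,0,0],[-2.2,0,108],0.5]
    - [[0,0,0],[-2.2,0,141],0.5]
    - [[0,0,0],[-2.2,0,141],0.5]
    - [[0,0,0],[-2.2,30,141],0.5]
    - [[0,0,0],[-2.2,60,141],0.5]
    - [[0,0,0],[-2.2,85,141],0.5]
    - [[0,0,0],[-2.2,96,141],0.5]
    - [[0,0,0],[-2.2,96,141],0.5]
  force: 40

```text
time_s: 15.7
ee_pos: [608.9, 326.1, 229.6]
ee_rot: [-90.2, 0.2, -11.5]
force: [0.2, 0.1, 0.2]
gripper_width: 46.0
```

carry_out:
  increments:
    - [[0,0,0],[0,0,0],0.5]
    - [[0,0,0],[0,0,0],0.85]
    - [[0,0,0],[0,0,0],0.85]
    - [[0,0,0],[0,0,0],0.85]
    - [[0,0,0],[0,0,0],0.85]
    - [[0,0,0],[0,0,0],0.85]
    - [[0,0,0],[0,0,0],0.85]

```text
time_s: 16.28
ee_pos: [609.8, 326.0, 233.1]
ee_rot: [-90.0, -0.1, -11.6]
force: [0.3, 0.1, 2.6]
gripper_width: 24.3
```

carry_out:
  increments:
    - [[0,0,0],[0,-3,0],0.85]
    - [[0,0,0],[0,-6,0],0.85]
    - [[0,0,0],[0,-9,0],0.85]
    - [[0,0,0],[0,-11,0],0.85]
    - [[0,0,0],[0,-12,0],0.85]
    - [[0,0,0],[0,-12.5,0],0.85]
    - [[0,0,0],[0,-12.5,0],0.85]
    - [[0,0,0],[0,-12.5,0],0.85]

```text
time_s: 16.95
ee_pos: [609.8, 326.0, 244.5]
ee_rot: [-90.0, -0.0, -11.6]
force: [5.1, 2.2, -8.3]
gripper_width: 23.9
```

carry_out:
  increments:
    - [[0,0,0],[0,-0.7,0],0.85]
    - [[0,0,0],[0,-1.5,0],0.85]
    - [[0,0,0],[0,-1.5,0],0.85]
    - [[0,0,0],[0,-1.5,0],0.85]

```text
time_s: 17.28
ee_pos: [609.8, 326.0, 245.2]
ee_rot: [-90.0, -0.0, -11.6]
force: [5.7, 1.9, -11.0]
gripper_width: 24.1
```

```bash
python3 - <<'E'
from h import *
s=env.state();print(s['ee_pos'],s['gripper_width'],s['force'])
g=grab('side'); cv2.imwrite('pics/s3.png',cv2.resize(g['frame'][240:400,150:330],None,fx=3,fy=3))
E
```

```text
[609.82548881 325.97951828 245.20594475] 24.08723151763579 [  5.68519463   1.91793702 -10.96514329]
```

View pics/s3.png

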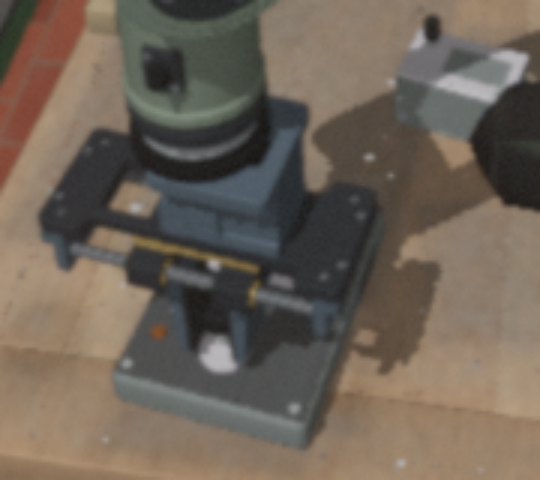

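carry_out:
  increments:
    - [[0,0,0],[0,-1,0],0.85]
    - [[0,0,0],[0,-2,0],0.85]
    - [[0,0,0],[0,-2,0],0.85]
    - [[0,0,0],[0,-2,0],0.85]

```text
time_s: 17.67
ee_pos: [609.9, 326.0, 245.3]
ee_rot: [-90.0, 0.0, -11.6]
force: [8.1, 5.1, -19.2]
gripper_width: 24.6
```

carry_out:
  increments:
    - [[0,0,0],[0,2,0],0.85]
    - [[0,0,0],[0,6,0],0.85]
    - [[0,0,0],[0,10,0],0.85]
    - [[0,0,0],[0,13,0],0.55]
    - [[0,0,0],[0,13,0],0.5]
    - [[0,0,0],[0,13,0],0.5]
    - [[0,0,0],[0,13,0],0.5]
    - [[0,0,0],[0,-20,0],0.5]
    - [[0,0,0],[0,-55,0],0.5]
    - [[0,0,0],[0,-95,0],0.5]

```text
time_s: 18.5
ee_pos: [608.9, 325.6, 343.7]
ee_rot: [-90.1, 0.2, -11.6]
force: [0.5, 0.6, -0.5]
gripper_width: 45.6
```

```bash
python3 - <<'E'
from h import *
s=env.state();print(s['ee_pos'],s['ee_rot'],s['gripper_width'],s['force'])
g=grab('side'); boxes(g,amin=200); g=grab('top'); boxes(g,amin=200)
plan((454,-75,150,-11.6),(454,-75,150,10.2))
E
```

```text
[608.89162848 325.62347428 343.6552892 ] [-90.14779006   0.18172903 -11.57247838] 45.61697409812505 [ 0.49348414  0.63420366 -0.47766157]
lid 628.4 -219.6 size 62.7 90.5 yaw -15.9 z 52.5 knob [ 654.8 -233.7   72.8] pred [ 653.9 -239.4]
lid 454.3 -110.5 size 60.8 110.3 yaw 107.7 z 52.9 knob [454. -68.  74.] pred [456.6 -78.3]
lid 466.9 66.9 size 62.3 90.1 yaw -16.9 z 52.9 knob [492.9  50.6  72.5] pred [492.1  46.7]
lid 911.7 406.0 size 49.5 193.8 yaw -0.4 z 50.2 knob None pred [941.6 393.7]
lid 939.7 414.1 size 207.3 25.5 yaw 0.1 z 51.0 knob None pred [969.7 402.1]
lid 630.9 -222.5 size 57.9 91.2 yaw -14.8 z 52.8 knob [ 654.9 -241.9   79.2] pred [ 656.8 -241.8]
lid 468.7 63.3 size 58.4 89.1 yaw -17.0 z 53.0 knob [494.1  42.2  78.3] pred [493.8  43. ]
lid 456.0 -105.8 size 62.4 89.5 yaw 110.2 z 53.1 knob [454.2 -75.3  80. ] pred [456.9 -73.5]
turn y 0.0 shift [ -73.1   25.5 -425. ]
turn y -0.38 shift [ -73.1   25.5 -425. ]
```

carry_out:
  increments:
    - [[0,-0.38,0],[-74,25,-421],0.55]
    - [[0,-0.38,0],[-74,25,-421],0.55]
    - [[0,-0.38,0],[-74,25,-421],0.55]
    - [[0,-0.38,0],[-74,25,-421],0.55]
    - [[0,-0.38,0],[-74,25,-421],0.55]
    - [[0,-0.38,0],[-74,25,-421],0.55]
    - [[0,-0.38,0],[-74,25,-421],0.55]
    - [[0,-0.38,0],[-74,25,-421],0.55]
    - [[0,-0.38,0],[-74,25,-421],0.55]
    - [[0,-0.38,0],[-74,25,-421],0.55]
  force: 6

```text
time_s: 19.43
ee_pos: [455.3, -62.4, 319.5]
ee_rot: [-90.0, -0.0, 10.2]
force: [1.4, -0.4, -0.2]
gripper_width: 41.1
```

carry_out:
  increments:
    - [[0,0,0],[0,0,-40],0.55]
    - [[0,0,0],[0,0,-80],0.55]
    - [[0,0,0],[0,0,-100],0.55]
    - [[0,0,0],[0,0,-100],0.55]

```text
time_s: 19.77
ee_pos: [474.9, -162.9, 319.7]
ee_rot: [-90.1, -0.1, 9.9]
force: [0.5, 0.2, 0.6]
gripper_width: 41.1
```

```bash
python3 - <<'E'
from h import *
s=env.state();print(s['ee_pos'],s['ee_rot'],s['gripper_width'],s['force'])
g=grab('wrist'); cv2.imwrite('pics/w6.png',g['frame']); boxes(g); c=cloud(g); f=g['frame'].astype(int)
m=(c[...,2]>74)&(c[...,2]<84)&(f.max(-1)<80)&(np.hypot(c[...,0]-455,c[...,1]+72)<25); print(m.sum(), cv2.minEnclosingCircle(c[m][:,:2].astype(np.float32)) if m.sum() else 0)
plan((455,-72,110,10.2),(455,-72,75,10.2))
E
```

```text
[ 474.89099101 -162.89982438  319.71036543] [-90.13534096  -0.10251043   9.94920567] 41.111900356303515 [0.49018056 0.15500025 0.59134682]
lid 474.9 -122.0 size 93.4 141.8 yaw -72.2 z 53.6 knob None pred [ 472.6 -154.2]
433 ((453.1816711425781, -70.83870697021484), 6.788222312927246)
turn y -0.004 shift [-3.6 37.3 91. ]
turn y -0.004 shift [-3.7 72.3 91. ]
```

View pics/w6.png

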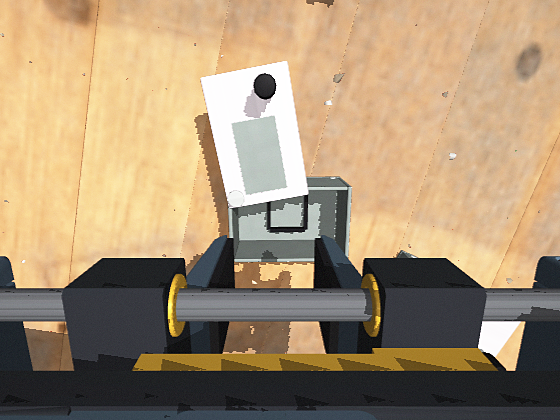

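carry_out:
  increments:
    - [[0,0,0],[-4.5,0,40],0.55]
    - [[0,0,0],[-4.5,10,80],0.55]
    - [[0,0,0],[-4.5,20,91.5],0.55]
    - [[0,0,0],[-4.5,30,91.5],0.55]
    - [[0,0,0],[-4.5,45,91.5],0.55]
    - [[0,0,0],[-4.5,60,91.5],0.55]
    - [[0,0,0],[-4.5,70,91.5],0.55]
    - [[0,0,0],[-4.5,70,91.5],0.95]
    - [[0,0,0],[-4.5,70,91.5],0.95]
    - [[0,0,0],[-4.5,70,91.5],0.95]

```text
time_s: 20.65
ee_pos: [454.0, -69.6, 249.8]
ee_rot: [-90.0, -0.1, 10.2]
force: [-0.5, 0.4, -0.1]
gripper_width: 24.1
```

carry_out:
  increments:
    - [[0,0,0],[0,0,0],0.95]
    - [[0,0,0],[0,0,0],0.95]
    - [[0,0,0],[0,0,0],0.95]
    - [[0,0,0],[0,0,0],0.95]

```text
time_s: 20.98
ee_pos: [454.1, -70.0, 249.7]
ee_rot: [-90.0, -0.1, 10.2]
force: [0.7, 2.1, 2.7]
gripper_width: 13.4
```

```bash
python3 - <<'E'
from h import *
s=env.state();print(s['ee_pos'],s['ee_rot'],s['gripper_width'],s['force'])
T=tool(); r0=np.array([68,-34.]); th0=1.73; Rz=lambda a:R.from_euler('z',a).as_matrix()[:2,:2]
for t in np.linspace(th0,0,13)[1:]: print(round(t,2),(Rz(t)@r0-Rz(th0)@r0).round(1))
plan((517.6,-167.6,75,10.2))
E
```

```text
[454.11101571 -70.04269112 249.6611071 ] [-8.99970310e+01 -7.74204084e-02  1.01703627e+01] 13.376810492213728 [0.70208225 2.11995183 2.66611062]
1.59 [10.2 -4. ]
1.44 [19.7 -9.5]
1.3 [ 28.3 -16.2]
1.15 [ 35.9 -24.2]
1.01 [ 42.2 -33.1]
0.86 [ 47.2 -42.8]
0.72 [ 50.7 -53.2]
0.58 [ 52.8 -64. ]
0.43 [ 53.2 -74.9]
0.29 [ 52.1 -85.8]
0.14 [ 49.4 -96.4]
0.0 [  45.2 -106.5]
turn y -0.001 shift [  45.3    2.7 -107.2]
```

Consistent. Swing the lid shut.

carry_out:
  increments:
    - [[0,0,0],[10.2,0,-4],0.95]
    - [[0,0,0],[19.7,0,-9.5],0.95]
    - [[0,0,0],[28.3,0,-16.2],0.95]
    - [[0,0,0],[35.9,0,-24.2],0.95]
    - [[0,0,0],[42.2,0,-33.1],0.95]
    - [[0,0,0],[47.2,0,-42.8],0.95]
    - [[0,0,0],[50.7,0,-53.2],0.95]
    - [[0,0,0],[52.8,0,-64],0.95]
    - [[0,0,0],[53.2,0,-74.9],0.95]
    - [[0,0,0],[52.1,0,-85.8],0.95]

```text
time_s: 21.82
ee_pos: [521.1, -146.9, 249.5]
ee_rot: [-90.1, -0.0, 10.2]
force: [-1.3, -0.2, 6.0]
gripper_width: 13.3
```

carry_out:
  increments:
    - [[0,0,0],[-2.7,0,-10.6],0.95]
    - [[0,0,0],[-6.9,0,-20.7],0.95]
    - [[0,0,0],[-7.5,0,-22],0.95]
    - [[0,0,0],[-7.5,0,-22],0.95]
    - [[0,0,0],[-7.5,0,-22],0.8]
    - [[0,0,0],[-7.5,0,-22],0.65]
    - [[0,0,0],[-7.5,0,-22],0.55]
    - [[0,0,0],[-7.5,-30,-22],0.55]
    - [[0,0,0],[-7.5,-70,-22],0.55]
    - [[0,0,0],[-7.5,-110,-22],0.55]

```text
time_s: 22.65
ee_pos: [516.4, -168.4, 358.9]
ee_rot: [-89.9, 0.2, 10.2]
force: [1.9, -1.0, 0.4]
gripper_width: 40.9
```

carry_out:
  increments:
    - [[0,0,0],[0,0,-40],0.5]
    - [[0,0,0],[0,0,-80],0.5]
    - [[0,0,0],[0,0,-100],0.5]
    - [[0,0,0],[0,0,-100],0.5]
    - [[0,0,0],[0,0,-100],0.5]

```text
time_s: 23.07
ee_pos: [534.3, -267.6, 358.1]
ee_rot: [-89.9, 0.1, 10.1]
force: [0.0, 1.0, 1.1]
gripper_width: 45.7
```

```bash
python3 - <<'E'
from h import *
s=env.state();print(s['ee_pos'],s['ee_rot'],s['gripper_width'],s['force'])
g=grab('wrist'); cv2.imwrite('pics/w7.png',g['frame']); boxes(g); c=cloud(g)
b=(c[...,2]>44)&(c[...,2]<52)&(np.hypot(c[...,0]-486,c[...,1]+161)<60); print('rim-height px',b.sum())
g=grab('top'); boxes(g,amin=200); c=cloud(g); cv2.imwrite('pics/top9.png',cv2.resize(g['frame'][140:280,120:420],None,fx=2.6,fy=2.6))
h=c[...,2]
for n,x,y,lo in (('starter',610,323,62),('collet',591,229,70)):
    q=c[(h>lo)&(h<100)&(np.hypot(c[...,0]-x,c[...,1]-y)<18)]; print(n,len(q),np.median(q,0).round(1))
E
```

```text
[ 534.32284411 -267.59904626  358.13371153] [-89.92266275   0.09364409  10.09426001] 45.72716689835175 [0.02011231 1.04698146 1.06541859]
lid 485.5 -161.4 size 90.0 58.0 yaw 10.1 z 53.5 knob [ 517.5 -168.7   78.6] pred [ 517.1 -168. ]
lid 629.4 -219.1 size 58.0 90.6 yaw -15.3 z 53.5 knob [ 652.8 -237.7   75.9] pred [ 655.2 -238.6]
rim-height px 348
lid 987.5 415.0 size 25.7 301.8 yaw -0.3 z 50.7 knob None pred [1017.4  402.8]
lid 631.0 -222.6 size 57.3 90.8 yaw -14.7 z 52.8 knob [ 655.  -242.    77.9] pred [ 657.  -241.8]
lid 487.2 -165.4 size 89.8 57.8 yaw 10.2 z 53.0 knob [ 517.1 -171.6   79.8] pred [ 518.8 -171.8]
lid 468.7 63.3 size 58.3 89.1 yaw -17.0 z 53.0 knob [493.5  41.8  76.4] pred [493.8  43. ]
starter 66 [610.1 320.9  71.2]
collet 49 [591.8 225.3  78.5]
```

View pics/w7.png

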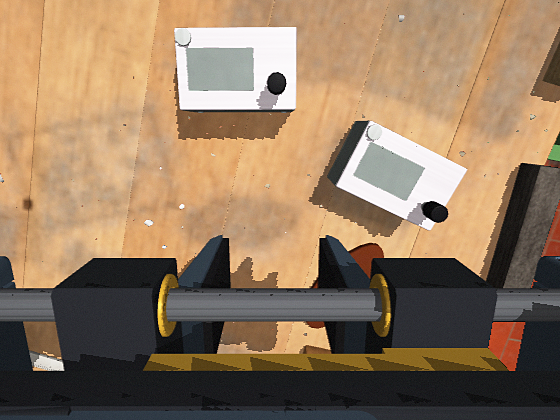

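View pics/top9.png

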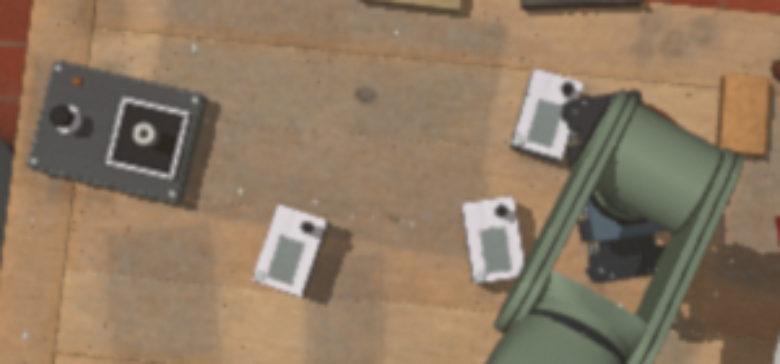

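```bash
python3 -c "
from workcell import env
print(env.job_done(), env.state()['time_s'])"
```

```text
the job is handed in; nothing more can be done
the job is handed in; nothing more can be done
```

The job is done and handed in, about 23 s into the 210 s allowed; the hand-in gave no verdict.

- **Finding the collet:** I lifted one box, the one nearest (488, -162) mm. It read about 5.9 N, against 3.0 N expected for an empty box and 5.5 N for the full one. That was clear enough, so I did not heft the other two, and no empty box was opened.
- **Opening and placing:** I swung that box's lid to about 1.75 rad, lifted the collet out and stood it upright on the plate. The wrist camera puts it at about (591, 231), within a few mm of the plate's centre.
- **Starter knob:** I pulled it until the tool stopped rising, 12.2 mm up. The pull rose to 19 N there, well above the 8 N spring force, so it was at the stop. I followed it most of the way back before letting go. The last top view reads its head 71 mm above the table, the same as at the start.
- **Final state:** I swung the lid shut again. Its measured yaw (10.1°) matches the open box's rim (10.0°). All three boxes stand shut, and the arm is clear of everything.

**Checks that disagreed:**
- The cameras differ by 2–6 mm in y. The top camera puts the collet at 225 and the wrist camera at 231, both well inside the tolerance.
- The heft read about 0.4 N above the nominal weight, with roughly 0.5 N of sensor noise.
- At the end I did not measure the leather pad or sanding block. The arm hid the pad in the last top view, and the sanding block looked unmoved.

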